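Mark the foot of a bud vase in the stamping jig

TASK

Put the maker's mark under the round-bellied bud vase: lift it off the ware board, set it upright in the rubber-lined ring of the green stamping jig and press it straight down until the sprung ring is down on its stops and the vase's foot sits firmly on the stamp. Go gently, as the bisque cracks if it is forced hard against the stops, and leave the cup, sugar bowl and teapot where they stand. Finish while still holding the vase pressed down there; do not let it rise or let go.

Things in the scene. Friction and masses are not known exactly. Their poses are not given: they have to be found in the camera images.
- vase_mid (a point): White bisque bud vase (loose, about 0.26 kg), round about its upright z axis: 127 mm tall, flat foot 34 mm across, round belly (a ball 76 mm across, centred 42 mm above the foot), straight neck 26 mm across from 84 to 119 mm above the foot, thin rolled lip 28 mm across at the top. It starts standing on the ware board in any of the three places there. This point is on its axis half-way up, 63.5 mm above the foot; the middle of the neck is 38 mm above it.
- vase: The same vase; this origin is the centre of the underside of its foot, z up along its axis.
- jig: Stamping jig bolted to the bench: round green base 172 mm across and 16 mm high with two bolted lugs (span 236 mm along its y), three steel pillars on a 132 mm circle standing 108 mm high (one pillar on its +x side), the sprung ring on the pillars and the stamp in the middle. Origin: centre of the underside. It stands on the left or on the right of the bench, the ware board on the other side.
- ring_mouth (a point): Centre of the upper rim of the sprung aluminium ring, on the jig's axis, 98 mm above the bench with the ring up; it moves down with the ring. The ring is 92 mm across outside; its black rubber-lined seat is a funnel 80 mm across at this rim narrowing to 48 mm across 19 mm lower (sides 50 degrees from level). The vase's belly sits in the funnel: then vase_mid is 32.5 mm above this point and its foot 31 mm below it, clear of the stamp.
- cradle (a joint): How far the ring is pushed down, m: 0 up, 0.015 on its three brass stop screws. Springs carry the vase's weight without sinking; with the vase in the ring, starting it down takes about 2 N beyond the vase's weight and getting onto the stops about 15 N in all, stamp included.
- stamp_face (a point): Centre of the top of the red rubber stamp, 27 mm across, on the jig's axis, 57 mm above the bench when up. The foot of a seated vase reaches it when the ring is 10 mm down.
- stamp (a joint): How far the stamp is pushed down on its own spring (1.2 N per mm), m: 0 up, 0.006 at most; about 0.005 when the ring is on its stops with the vase seated.
- board: Ware board, a pale wooden plank 160 mm (x) by 360 mm (y) and 18 mm thick lying on the bench. Origin: centre of its underside.
- cup_mid (a point): Bystander on the ware board: white cup 76 mm across and 66 mm high with a handle on its +y side; point at its middle, 33 mm up.
- bowl_mid (a point): Bystander on the ware board: white handleless sugar bowl 82 mm across and 60 mm high; point at its middle, 30 mm up.
- teapot_mid (a point): Bystander on the bench: white teapot 107 mm high, about 190 mm long over spout (-x) and handle (+x); point on its axis 50 mm up.
Things that resemble listed ones, but are neither listed nor needed, are in the scene too. What is shaped like the vase but turquoise is not meant. Leave any purple look-alike of the jig alone.

How it is judged:
By the outcome, as a careful person would: the job done as asked, in the order asked, and still so for the second after the job is handed in, while the arm keeps its last pose, push and grip.
It also fails if it takes over 45 s, if anything falls off the work surface, if the arm or the gripper's body presses on something with over 40 N, if the wrist force passes 120 N, or if a joint passes its speed limit or range.

ROBOT

A 7-joint arm with a two-finger parallel gripper is mounted at the origin on the work surface. World frame = base frame: x ahead of the robot, y to its left, z up, the work surface at z = 0. Lengths are in mm, angles in rad, forces in N, time in s.
With the tool pointing down it reaches from about 400 to 875 mm from the base axis. Payload 4.4 kg.
Tool frame: the origin (TCP) lies midway between the tips of the shut fingers; the grasp point (between the pads) lies 19 mm behind it (ctrl.pinch_z is the distance from the TCP to the grasp point, in mm); z points along the fingers, y is the line along which they close (so a half turn about z gives the same grasp; the last joint's range is limited). The gripper opens to 85 mm and grips with 20 to 120 N. Pads are 22 mm wide; open, the fingers measure 114 mm over their backs; the gripper's body (76 mm by 85 mm) begins 54 mm behind the grasp point. The pads swing forward as they close: fully open they stand 13 mm farther back than shut.
Start: joints at [-1.246, 0.628, 0.038, 1.517, -0.027, 0.996, -0.02], TCP at [247.581, 601.017, 231.313] pointing down, gripper open.
Joint ranges: [-3.06, 3.06], [-0.37, 2.12], [-1.25, 1.32], [0.18, 2.47], [-1.1, 4.24], [0.23, 1.98], [-2.94, 2.94]. Speed limits (rad/s): [2.57, 2.57, 3.14, 3.14, 3.14, 3.14, 3.14].

INTERFACE

Orientations are given as [roll, pitch, yaw] about the fixed x, y, z axes, in that order (R = Rz(yaw) Ry(pitch) Rx(roll)).
In Python, from cell import read_state, cams, order, ctrl gives the robot as it stands.
- The arm moves only by the tool move_arm, never from a script. Its argument "targets" is text: rows parted by semicolons, each of 7 numbers parted by spaces: the gripper's target within -1 to 1 (fully open at 1, half-way at 0, shut at -1), then the shift along the tool's x, y, z in cm, then the turn, a rotation vector about the tool's x, y, z in degrees. A call has 1 to 5 rows; each row shifts and turns the commanded pose from where the row before left it, along the tool's axes as they then stand; what a row does not reach is not made up. A row lasts 1/12 s, in which the tool goes at most 41.7 mm and 7.16 degrees, less where a joint would pass 70% of its speed; a pose out of reach is approached as far as the arm can. A call with a gripper value outside its range is refused whole. The fingers move at their own pace and stop on an object; the grip force is fixed at half the most. Time passes only in rows, so rows that do not move let the fingers close. It gives the time, the measured TCP pose, the force, the opening and the grip force at its end, in the units of the state.
- read_state(): the state, without advancing time (a new reading comes with each control period).
- cams.get_image(name): name is "side" or "top"; returns a dict with "color" (384x512x3 uint8, red, green, blue), "fovy" (degrees; the focal length in pixels is half the picture's height over the tangent of half this angle, whatever the lens; pixels are square), "cx", "cy" (the principal point, pixels), "rvec" (rotation vector, rad) and "tvec" (3), from world to camera coordinates, as OpenCV has them. Camera axes: x right, y down, z forward; pixel columns grow to the right and rows downward; lengths in mm; the calibration is good to about 2 mm. A picture is of the moment at which its call begins. There is no depth.
- order.finish_job(): hands the job in; it is judged then, once.
The state is a dict: "clock": time; "qpos": joint angles; "qd": joint speeds; "tau": joint torques, N m; "eef_pos": TCP position; "tool_rot": TCP orientation; "force": force on the tool from outside, world axes, zero at the start; "torque": the same for the moment, N m; "width": finger opening in mm; "gripper_force": force on a finger pad.
Only numpy, scipy, OpenCV 4.12 (cv2) and the standard library are available. Lean on these libraries where they do the work, as an engineer would, in place of code of your own. Each camera call takes 0.05 s, during which the arm holds its last target. There are 200 camera calls.

## Working session

There is one attempt and no reset: what is moved stays moved. The work goes in short steps, Python scripts to look and compute and a tool call to move; the robot and the scene stay as the last step left them, time stands still between calls to the robot, and variables do not carry over. Pictures are saved under pics/ and viewed, at most 10 in all, crops included, and the job is handed in when it is done.

Besides the shell and the picture viewer there is one more tool, called after "Call:" as name(argument=value, ...) on one line, values as JSON. move_arm: Moves the arm, as the interface text tells. Its arguments: {"type":"object","properties":{"targets":{"type":"string"}},"required":["targets"]}

```bash
mkdir -p pics; cat > h.py <<'E'
import numpy as np, cv2
from cell import read_state, cams, order, ctrl
def snap(name,fn):
    d=cams.get_image(name); cv2.imwrite(fn,d["color"][:,:,::-1]); return d
def K(d):
    f=d["color"].shape[0]/2/np.tan(np.radians(d["fovy"])/2)
    return np.array([[f,0,d["cx"]],[0,f,d["cy"]],[0,0,1.]])
def atz(d,u,v,z):
    R=cv2.Rodrigues(np.array(d["rvec"],float))[0];t=np.array(d["tvec"],float).ravel()
    r=R.T@np.linalg.inv(K(d))@[u,v,1];c=-R.T@t
    return c+r*(z-c[2])/r[2]
def proj(d,p):
    return cv2.projectPoints(np.array(p,float).reshape(-1,3),np.array(d["rvec"],float),np.array(d["tvec"],float),K(d),None)[0].reshape(-1,2)
E
python3 - <<'E'
from h import *
import pickle
for n in("side","top"):
    d=snap(n,f"pics/{n}0.png");pickle.dump(d,open(n+".pkl","wb"))
    R=cv2.Rodrigues(np.array(d["rvec"],float))[0];print(n,d["fovy"],d["cx"],d["cy"],-R.T@np.array(d["tvec"],float).ravel())
a=cv2.imread("pics/top0.png");cv2.imwrite("pics/top0b.png",cv2.resize(a,(800,600)))
a=cv2.imread("pics/side0.png");cv2.imwrite("pics/side0b.png",cv2.resize(a,(800,600)))
s=read_state();print(s)
E
```

```text
side 44.55387029018532 254.89898521073076 189.2400597688491 [ 346.57988776 -987.25195809  879.72482375]
top 47.174423024064794 254.28553814833202 191.82951593424565 [ 456.36943491  -19.93680812 1202.15766642]
{'clock': 0.1, 'qpos': array([-1.24581945,  0.6292522 ,  0.03843958,  1.51828027, -0.02702614,
        0.99630003, -0.01998518]), 'qd': array([-0.00169605, -0.00065141, -0.00130663, -0.00250511,  0.00075109,
       -0.00071205,  0.00106139]), 'tau': array([ 2.92113145e-03, -5.64535403e+01,  1.23015683e+00, -1.93975854e+01,
        1.12131372e-02,  5.30314413e-03,  1.85113748e-06]), 'eef_pos': array([247.33547056, 600.4897552 , 230.47795064]), 'tool_rot': array([-3.13987017e+00, -7.36891580e-06,  2.75082029e+00]), 'force': array([ 0.54270141, -0.78149072, -0.48018098]), 'torque': array([-0.03075905,  0.00027179,  0.00378636]), 'gripper_force': 0.0, 'width': 85.386016985019}
```

View pics/top0b.png

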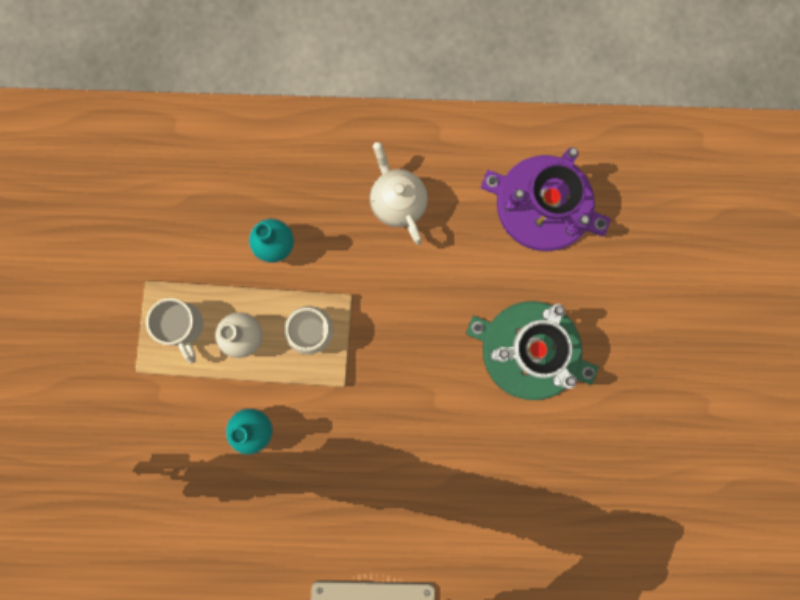

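View pics/side0b.png

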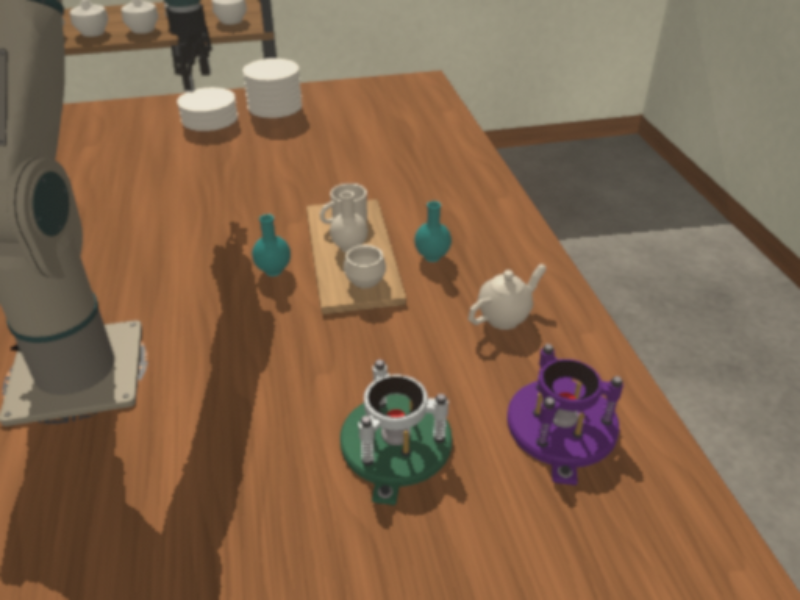

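```bash
python3 - <<'E'
import cv2,numpy as np
t=cv2.imread("pics/top0.png");s=cv2.imread("pics/side0.png")
f=lambda a,x,y,w,h,k:cv2.resize(a[y:y+h,x:x+w],(w*k,h*k),interpolation=cv2.INTER_CUBIC)
# vase top(x130,y190,50x50), jig top (295,180,100,80), vase side (195,110,60,100?), jig side
a=np.zeros((600,800,3),np.uint8)
for (im,x,y,w,h,k,ox,oy) in [(t,125,185,50,50,6,0,0),(t,295,185,100,75,4,400,0),(s,195,110,50,50,6,0,300),(s,215,225,80,75,4,400,300)]:
    c=f(im,x,y,w,h,k);a[oy:oy+c.shape[0],ox:ox+c.shape[1]]=c
cv2.imwrite("pics/crop.png",a)
E
```

```text
(no output)
```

View pics/crop.png

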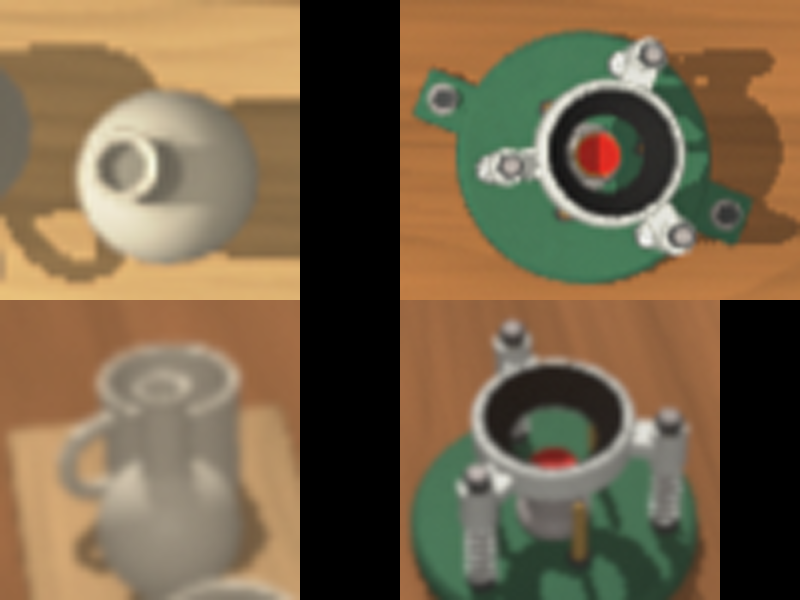

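```bash
python3 - <<'E'
from h import *
import pickle
t=pickle.load(open("top.pkl","rb"));s=pickle.load(open("side.pkl","rb"))
r=lambda *a:np.round(atz(*a),1)
print("lip",r(t,145.7,212.5,145),r(s,221.5,124.2,145)); print("belly",r(t,152.4,213.9,60))
print("ring",r(t,347,222.75,98),r(s,252.7,252.9,98)); print("stamp",r(t,344,223.25,57)); print("base",r(t,340.4,223.6,16))
print("bowl",r(t,307/1.5625-.3,330/1.5625-.3,78),"cup",r(t,172/1.5625-.3,321/1.5625-.3,84))
print("handle", r(t,190/1.5625,352/1.5625,60),"turq",r(t,240/1.5625-.3,435/1.5625-.3,127),r(t,265/1.5625-.3,231/1.5625-.3,127))
for b in [(145,281),(351,294),(346,386),(136,372)]: print(r(t,b[0]/1.5625-.3,b[1]/1.5625-.3,18))
p=read_state();print(p["eef_pos"],p["tool_rot"],ctrl.pinch_z)
print(cv2.Rodrigues(np.array([0.,0,0]))[0][0],[x for x in dir(ctrl) if x[0]!='_'])
E
```

```text
lip [508.4 230.7 145. ] [507.1 236.  145. ]
belly [509.4 233.4  60. ]
ring [ 497.9 -263.6   98. ] [ 496.8 -261.1   98. ]
stamp [ 498.  -264.8   57. ]
base [ 498.3 -263.9   16. ]
bowl [519.1 118.2  78. ] cup [527.8 337.1  84. ]
handle [478.  311.3  60. ] turq [352.2 208.8 127. ] [671.7 184.7 127. ]
[600.1 408.7  18. ]
[586.8  51.8  18. ]
[428.4  55.3  18. ]
[443.2 414.3  18. ]
[247.33547056 600.4897552  230.47795064] [-3.13987017e+00 -7.36891580e-06  2.75082029e+00] 18.700000000000003
[1. 0. 0.] ['MotionError', 'pinch_z']
```

Call:
move_arm(targets="1 -3.4 -2.15 0 0 0 0;1 -3.4 -2.15 0 0 0 0;1 -3.4 -2.15 0 0 0 0;1 -3.4 -2.15 0 0 0 0;1 -3.4 -2.15 0 0 0 0")

```text
clock: 0.52
eef_pos: [364.4, 435.0, 231.0]
tool_rot: [-3.141, -0.0, 2.751]
force: [0.3, -0.2, -0.2]
width: 85.6
gripper_force: 0.0
```

Call:
move_arm(targets="1 -3.4 -2.15 0 0 0 0;1 -3.4 -2.15 0 0 0 0;1 -3.4 -2.15 0 0 0 0;1 -3.4 -2.15 0 0 0 0;1 -3.4 -2.15 0 0 0 0")

```text
clock: 0.93
eef_pos: [480.6, 270.8, 231.1]
tool_rot: [-3.141, -0.0, 2.751]
force: [0.4, -0.3, -0.2]
width: 85.5
gripper_force: 0.0
```

Call:
move_arm(targets="1 -2 -1.3 0 0 0 0;1 -2 -1.3 0 0 0 0;1 0 0 0 0 0 0;1 0 0 0 0 0 0")

```text
clock: 1.27
eef_pos: [507.6, 231.8, 230.9]
tool_rot: [-3.141, -0.0, 2.747]
force: [-0.0, 1.2, 0.7]
width: 85.6
gripper_force: 0.0
```

Call:
move_arm(targets="1 0 0 3 0 0 0;1 0 0 3 0 0 0;1 0 0 2 0 0 0;1 0 0 0 0 0 0")

```text
clock: 1.6
eef_pos: [503.1, 233.9, 147.3]
tool_rot: [-3.136, -0.007, 2.753]
force: [-1.4, -0.3, 0.7]
width: 85.4
gripper_force: 0.0
```

```bash
python3 - <<'E'
from h import *
d=snap("side","pics/s1.png");c=d["color"][70:190,150:310,::-1];cv2.imwrite("pics/s1c.png",cv2.resize(c,(800,600),interpolation=cv2.INTER_CUBIC))
e=read_state()["eef_pos"];print(e,proj(d,[e,[508,232.5,145],[508,232.5,102]]))
E
```

```text
[504.63506168 234.31122882 149.49647173] [[220.70609358 123.2798482 ]
 [221.97580395 124.74658924]
 [222.64628933 136.83604252]]
```

View pics/s1c.png

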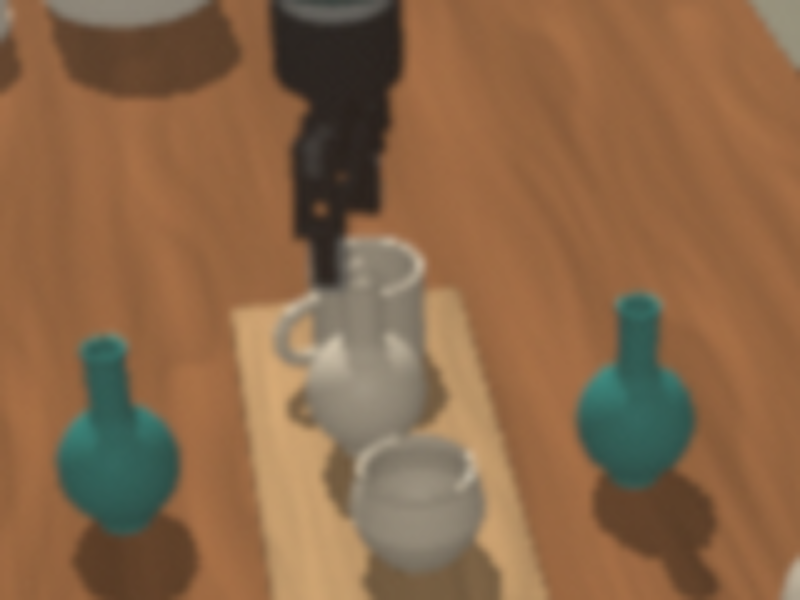

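Call:
move_arm(targets="1 0 0 0 0 0 0;1 0 0 1.2 0 0 0;1 0 0 1.2 0 0 0;1 0 0 1.2 0 0 0;1 0 0 1 0 0 0")

```text
clock: 2.07
eef_pos: [508.1, 234.6, 106.5]
tool_rot: [3.139, 0.002, 2.751]
force: [-0.4, 0.3, -0.2]
width: 85.6
gripper_force: 0.0
```

Call:
move_arm(targets="1 0 0 0 0 0 0;1 0 0 0 0 0 0;1 0 0 0 0 0 0")

```text
clock: 2.32
eef_pos: [507.8, 233.9, 106.3]
tool_rot: [3.14, 0.001, 2.751]
force: [0.0, -0.6, 0.6]
width: 85.2
gripper_force: 0.0
```

Call:
move_arm(targets="1 0 0 0.4 0 0 0;0.2 0 0 0 0 0 0;-0.2 0 0 0 0 0 0;-0.4 0 0 0 0 0 0;-0.5 0 0 0 0 0 0")

```text
clock: 2.73
eef_pos: [507.2, 233.4, 101.4]
tool_rot: [3.141, 0.0, 2.751]
force: [0.8, 0.1, -0.1]
width: 38.7
gripper_force: 0.0
```

Call:
move_arm(targets="-0.6 0 0 0 0 0 0;-0.8 0 0 0 0 0 0;-1 0 0 0 0 0 0;-1 0 0 0 0 0 0;-1 0 0 0 0 0 0")

```text
clock: 3.15
eef_pos: [507.4, 233.6, 101.6]
tool_rot: [3.141, 0.0, 2.751]
force: [0.2, 0.5, 3.3]
width: 24.6
gripper_force: 58.8
```

```bash
python3 - <<'E'
from h import *
d=snap("side","pics/s2.png");c=d["color"][90:180,170:290,::-1];cv2.imwrite("pics/s2c.png",cv2.resize(c,(800,600),interpolation=cv2.INTER_CUBIC))
s=read_state();print(s)
E
```

```text
{'clock': 3.2, 'qpos': array([-0.50425915,  0.67695732,  0.03483519,  1.89141143, -0.04026019,
        0.57320834,  0.73668531]), 'qd': array([-0.00069403,  0.00091717,  0.0012546 , -0.00124268,  0.00118996,
       -0.00043512,  0.0001945 ]), 'tau': array([ 5.05315361e-02, -4.99585962e+01,  1.19871419e+00, -1.17392358e+01,
        1.04900365e-02,  1.82919094e-02,  1.52679968e-03]), 'eef_pos': array([507.40087568, 233.55168283, 101.55093092]), 'tool_rot': array([3.14106577e+00, 4.31647269e-04, 2.75076723e+00]), 'force': array([0.08685721, 0.85172111, 4.27055808]), 'torque': array([ 0.02780355, -0.05341244,  0.04721699]), 'gripper_force': 58.80391454324126, 'width': 24.735129280002955}
```

View pics/s2c.png

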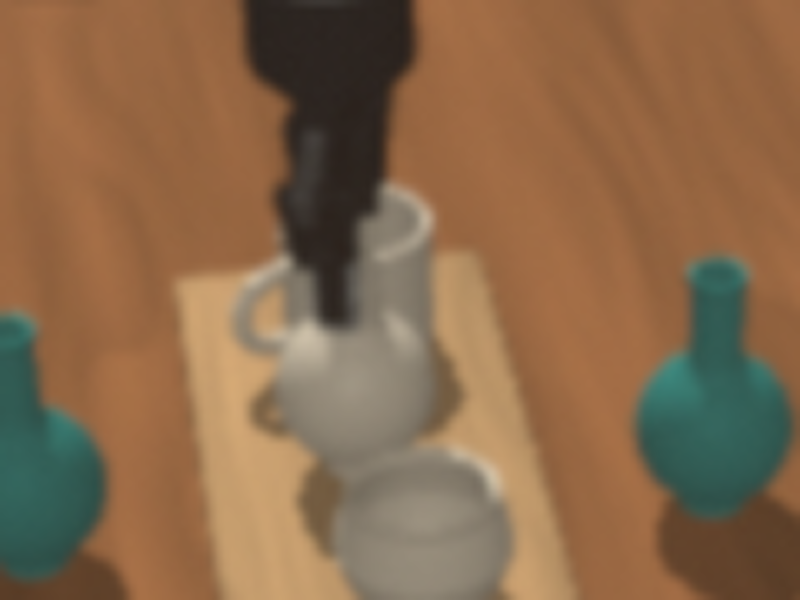

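Call:
move_arm(targets="-1 0 0 -0.6 0 0 0;-1 0 0 -2 0 0 0;-1 0 0 -3.5 0 0 0;-1 0 0 -3.5 0 0 0;-1 0 0 -2.4 0 0 0")

```text
clock: 3.62
eef_pos: [507.3, 233.4, 223.8]
tool_rot: [3.141, 0.001, 2.751]
force: [0.4, 1.4, -2.2]
width: 24.4
gripper_force: 59.1
```

Call:
move_arm(targets="-1 0 0 -0.8 0 0 0;-1 -0.5 -1.3 0 0 0 0;-1 -1 -2.6 0 0 0 0;-1 -1.2 -3 0 0 0 0;-1 -1.2 -3 0 0 0 0")

```text
clock: 4.03
eef_pos: [503.3, 124.6, 227.0]
tool_rot: [-3.138, -0.004, 2.752]
force: [0.3, -0.9, -1.5]
width: 24.9
gripper_force: 59.3
```

Call:
move_arm(targets="-1 -1.2 -3 0 0 0 0;-1 -1.2 -3 0 0 0 0;-1 -1.2 -3 0 0 0 0;-1 -1.2 -3 0 0 0 0;-1 -1.2 -3 0 0 0 0")

```text
clock: 4.45
eef_pos: [501.1, -37.2, 227.1]
tool_rot: [-3.139, -0.005, 2.75]
force: [1.4, 0.1, -2.5]
width: 24.8
gripper_force: 59.3
```

Call:
move_arm(targets="-1 -1.2 -3 0 0 0 0;-1 -1.2 -3 0 0 0 0;-1 -1.2 -3 0 0 0 0;-1 -1.2 -3 0 0 0 0;-1 -1.2 -3 0 0 0 0")

```text
clock: 4.87
eef_pos: [499.2, -198.1, 226.9]
tool_rot: [-3.141, -0.005, 2.75]
force: [0.6, -0.2, -2.7]
width: 24.8
gripper_force: 59.3
```

Call:
move_arm(targets="-1 -1 -2.5 0 0 0 0;-1 -0.8 -2.1 0 0 0 0;-1 -0.5 -1.5 0 0 0 0;-1 0 0 0 0 0 0;-1 0 0 0 0 0 0")

```text
clock: 5.28
eef_pos: [497.6, -262.0, 227.0]
tool_rot: [-3.141, -0.005, 2.748]
force: [0.5, 1.6, -1.6]
width: 24.7
gripper_force: 59.4
```

```bash
python3 - <<'E'
from h import *
d=snap("side","pics/s3.png");c=d["color"][160:310,160:360,::-1];cv2.imwrite("pics/s3c.png",cv2.resize(c,(800,600),interpolation=cv2.INTER_CUBIC))
e=read_state()["eef_pos"];print(read_state())
x,y,z=e
print((proj(d,[e,[x,y,z-83.5],[x,y,z-41.5],[497.5,-263.5,98]])-[160,160]+.5)*4)
t=snap("top","pics/t3.png");c=t["color"][185:260,295:395,::-1];cv2.imwrite("pics/t3c.png",cv2.resize(c,(800,600),interpolation=cv2.INTER_CUBIC))
E
```

```text
{'clock': 5.3333, 'qpos': array([ 0.37561327,  0.50951495,  0.08494213,  1.7686171 , -0.05477282,
        0.87013811,  1.66453276]), 'qd': array([-0.02489902, -0.01386806, -0.01907473, -0.00649544, -0.00036338,
        0.0028565 , -0.00291608]), 'tau': array([ 1.40087362e+00, -4.91217542e+01,  2.41117962e+00, -1.83607596e+01,
        1.61289023e-01, -3.83321824e-02,  1.55440840e-02]), 'eef_pos': array([ 498.40973192, -260.50008556,  227.40578875]), 'tool_rot': array([ 3.14086942, -0.00436273,  2.75000511]), 'force': array([ 0.65474958,  0.01760666, -2.29922707]), 'torque': array([ 0.03412547, -0.02474803, -0.02824296]), 'gripper_force': 59.35541532933712, 'width': 24.892216634489476}
[[373.91937383 201.62327767]
 [374.91031144 314.84295427]
 [374.42466106 259.35492177]
 [374.96174457 376.38827816]]
```

View pics/s3c.png

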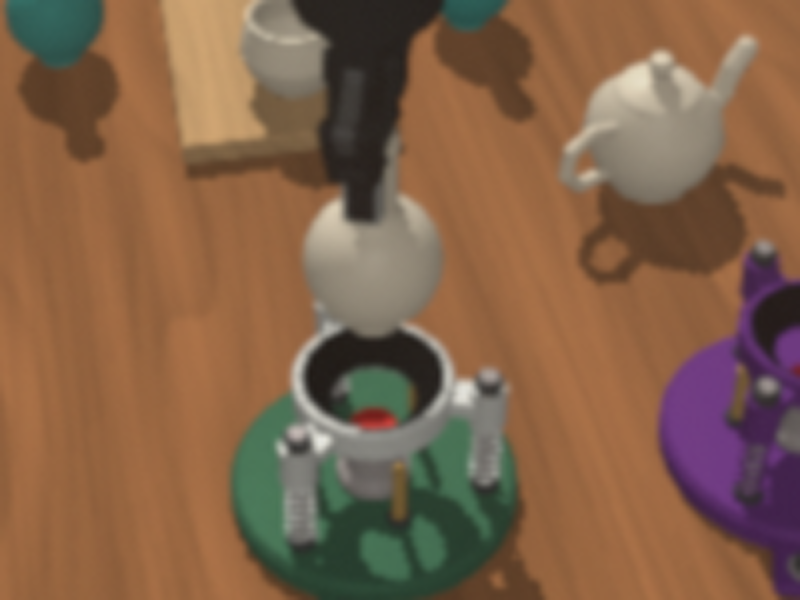

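Call:
move_arm(targets="-1 0 0 2 0 0 0;-1 0 0 2 0 0 0;-1 0 0 1.5 0 0 0;-1 0 0 0.8 0 0 0;-1 0 0 0 0 0 0")

```text
clock: 5.8
eef_pos: [499.0, -259.2, 164.3]
tool_rot: [3.141, -0.005, 2.753]
force: [-0.4, 0.3, -2.4]
width: 24.8
gripper_force: 59.4
```

Call:
move_arm(targets="-1 0 0 0 0 0 0;-1 0 0 0 0 0 0;-1 0 0 0 0 0 0")

```text
clock: 6.05
eef_pos: [500.9, -261.4, 167.3]
tool_rot: [-3.142, 0.002, 2.751]
force: [-1.1, 0.1, -1.9]
width: 24.6
gripper_force: 59.4
```

Call:
move_arm(targets="-1 0 0 0 0 0 0;-1 0 0 0 0 0 0;-1 0 0 0 0 0 0;-1 0 0 0 0 0 0")

```text
clock: 6.38
eef_pos: [500.2, -261.3, 166.5]
tool_rot: [-3.142, 0.0, 2.751]
force: [-0.5, -0.4, -2.8]
width: 24.7
gripper_force: 59.4
```

```bash
python3 - <<'E'
from h import *
d=snap("side","pics/s4.png");c=d["color"][200:290,195:315,::-1]
s=read_state();print(s["eef_pos"],s["force"],s["torque"],s["qd"])
t=snap("top","pics/t4.png");c2=t["color"][190:250,305:385,::-1]
cv2.imwrite("pics/s4c.png",np.hstack([cv2.resize(c,(400,300),interpolation=cv2.INTER_CUBIC),cv2.resize(c2,(400,300),interpolation=cv2.INTER_CUBIC)]))
E
```

```text
[ 500.18723697 -261.27687104  166.44128839] [-0.65682895  0.91835759 -2.41917483] [0.02540648 0.00824196 0.01449096] [ 1.67170558e-03  1.22345442e-03 -7.65921953e-04 -4.01715715e-04
 -4.73194037e-04 -7.46963153e-04 -1.73760187e-05]
```

View pics/s4c.png

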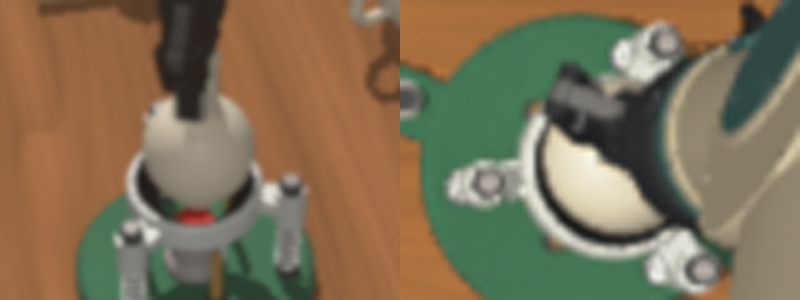

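Call:
move_arm(targets="-1 0.2 -0.33 0 0 0 0;-1 0 0 0.4 0 0 0;-1 0 0 0.4 0 0 0;-1 0 0 0 0 0 0;-1 0 0 0 0 0 0")

```text
clock: 6.9
eef_pos: [496.8, -263.3, 157.8]
tool_rot: [3.141, -0.001, 2.751]
force: [0.2, -1.2, -2.0]
width: 24.8
gripper_force: 59.4
```

Call:
move_arm(targets="-1 0 0 0 0 0 0;-1 0 0 0 0 0 0;-1 0 0 0 0 0 0")

```text
clock: 7.15
eef_pos: [497.2, -263.5, 158.4]
tool_rot: [3.142, 0.0, 2.751]
force: [-0.4, -0.9, -2.6]
width: 24.4
gripper_force: 59.4
```

Call:
move_arm(targets="-1 0 0 0.3 0 0 0;-1 0 0 0.2 0 0 0;-1 0 0 0 0 0 0;-1 0 0 0 0 0 0")

```text
clock: 7.48
eef_pos: [496.9, -263.4, 153.0]
tool_rot: [3.142, -0.001, 2.751]
force: [-0.5, -0.2, -2.1]
width: 24.8
gripper_force: 59.4
```

Call:
move_arm(targets="-1 0 0 0.2 0 0 0;-1 0 0 0.1 0 0 0;-1 0 0 0 0 0 0;-1 0 0 0 0 0 0;-1 0 0 0 0 0 0")

```text
clock: 7.9
eef_pos: [496.7, -264.0, 150.6]
tool_rot: [-3.141, -0.0, 2.75]
force: [-2.3, -0.9, 2.2]
width: 24.9
gripper_force: 59.9
```

Call:
move_arm(targets="-1 0 0 0.2 0 0 0;-1 0 0 0 0 0 0;-1 0 0 0 0 0 0;-1 0 0 0 0 0 0")

```text
clock: 8.23
eef_pos: [496.8, -263.9, 148.4]
tool_rot: [-3.141, -0.0, 2.75]
force: [-2.6, -1.5, 4.1]
width: 24.9
gripper_force: 59.9
```

Call:
move_arm(targets="-1 0.05 -0.06 0.2 0 0 0;-1 0 0 0.2 0 0 0;-1 0 0 0 0 0 0;-1 0 0 0 0 0 0")

```text
clock: 8.57
eef_pos: [496.6, -264.0, 144.3]
tool_rot: [3.142, 0.0, 2.751]
force: [-3.5, -1.7, 5.6]
width: 24.8
gripper_force: 60.0
```

Call:
move_arm(targets="-1 0 0 0.2 0 0 0;-1 0 0 0.2 0 0 0;-1 0 0 0 0 0 0;-1 0 0 0 0 0 0")

```text
clock: 8.9
eef_pos: [496.6, -264.0, 140.6]
tool_rot: [3.142, 0.001, 2.751]
force: [-2.9, -1.2, 7.4]
width: 24.6
gripper_force: 60.1
```

Call:
move_arm(targets="-1 0.03 -0.03 0.15 0 0 0;-1 0 0 0.1 0 0 0;-1 0 0 0 0 0 0;-1 0 0 0 0 0 0")

```text
clock: 9.23
eef_pos: [496.6, -264.0, 138.6]
tool_rot: [3.141, 0.001, 2.751]
force: [-3.5, -0.1, 11.8]
width: 25.3
gripper_force: 60.5
```

Call:
move_arm(targets="-1 0 0 0.1 0 0 0;-1 0 0 0 0 0 0;-1 0 0 0 0 0 0")

```text
clock: 9.48
eef_pos: [496.6, -264.0, 137.8]
tool_rot: [3.141, 0.001, 2.751]
force: [-3.5, 0.6, 12.5]
width: 24.5
gripper_force: 60.5
```

Call:
move_arm(targets="-1 0 0 0.1 0 0 0;-1 0 0 0 0 0 0;-1 0 0 0 0 0 0")

```text
clock: 9.73
eef_pos: [496.6, -264.0, 137.0]
tool_rot: [3.141, 0.002, 2.751]
force: [-4.2, 0.0, 13.5]
width: 24.7
gripper_force: 60.6
```

Call:
move_arm(targets="-1 0 0 0.05 0 0 0;-1 0 0 0 0 0 0;-1 0 0 0 0 0 0")

```text
clock: 9.98
eef_pos: [496.6, -264.0, 136.6]
tool_rot: [3.141, 0.002, 2.751]
force: [-4.1, 0.0, 14.6]
width: 24.6
gripper_force: 60.6
```

Call:
move_arm(targets="-1 0 0 0.05 0 0 0;-1 0 0 0 0 0 0;-1 0 0 0 0 0 0")

```text
clock: 10.23
eef_pos: [496.6, -264.0, 136.2]
tool_rot: [3.141, 0.002, 2.751]
force: [-4.4, 0.3, 14.1]
width: 24.5
gripper_force: 60.7
```

Call:
move_arm(targets="-1 0 0 0.05 0 0 0;-1 0 0 0 0 0 0;-1 0 0 0 0 0 0")

```text
clock: 10.48
eef_pos: [496.7, -264.0, 135.8]
tool_rot: [3.141, 0.002, 2.751]
force: [-4.6, -0.0, 14.6]
width: 24.7
gripper_force: 60.7
```

Call:
move_arm(targets="-1 0 0 0.05 0 0 0;-1 0 0 0 0 0 0;-1 0 0 0 0 0 0")

```text
clock: 10.73
eef_pos: [496.6, -264.1, 135.6]
tool_rot: [3.141, 0.002, 2.751]
force: [-4.5, 1.0, 16.4]
width: 24.9
gripper_force: 61.7
```

Call:
move_arm(targets="-1 0 0 0.05 0 0 0;-1 0 0 0 0 0 0;-1 0 0 0 0 0 0")

```text
clock: 10.98
eef_pos: [496.7, -264.1, 135.5]
tool_rot: [3.141, 0.002, 2.751]
force: [-6.0, 0.4, 19.7]
width: 24.9
gripper_force: 62.0
```

Call:
move_arm(targets="-1 0.05 -0.02 0.02 0 0 0;-1 0 0 0 0 0 0;-1 0 0 0 0 0 0;-1 0 0 0 0 0 0")

```text
clock: 11.32
eef_pos: [496.6, -264.1, 135.5]
tool_rot: [3.141, 0.003, 2.751]
force: [-5.7, 1.7, 21.2]
width: 24.6
gripper_force: 61.8
```

```bash
python3 - <<'E'
from h import *
d=snap("side","pics/s5.png");c=d["color"][180:300,180:340,::-1];cv2.imwrite("pics/s5c.png",cv2.resize(c,(800,600),interpolation=cv2.INTER_CUBIC))
s=read_state();print(s["eef_pos"],s["force"],s["torque"])
E
```

```text
[ 496.5711602  -264.08173565  135.46405684] [-6.19251857  1.25460897 21.69838238] [ 0.33938462  1.09389793 -0.00961879]
```

View pics/s5c.png

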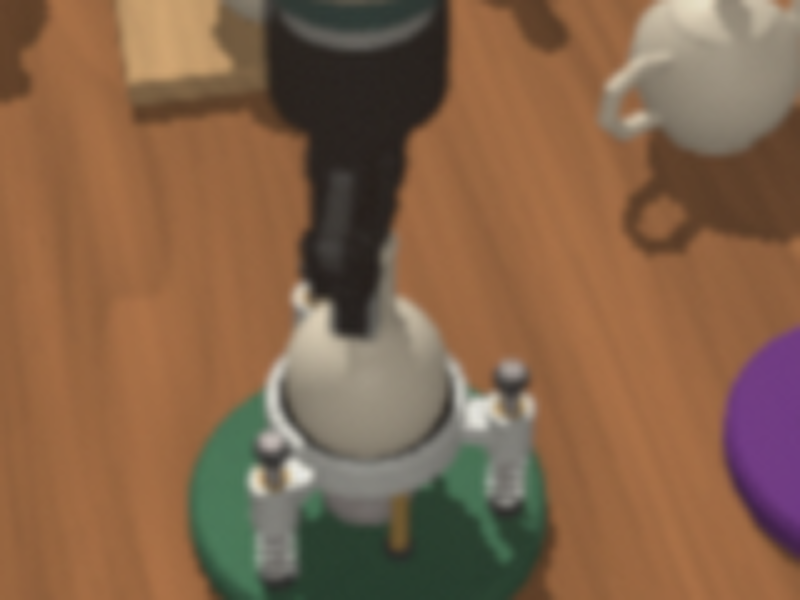

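The vase is upright and seated in the ring (belly at about 367,375). The ring has dropped well below the pillar tops and is meeting the brass stop at about (400,490). Measured height and the jump in stiffness both say it is on the stops, at about 22 N.

```bash
python3 -c "
from h import *
print(order.finish_job())"
```

```text
the job is handed in; nothing more can be done
None
```

The job is handed in with the vase upright in the green jig and still held pressed down at about 22 N, on the stops and stamp going by height (within 0.1 mm of that expected) and a jump in stiffness; the cup, sugar bowl and teapot were not touched as far as I can tell.

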